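# Pack out the teardown clamp and hold the drive fast

### The job

I want to drill the stripped screws out of the hard drive in the teardown clamp, but the short-stroke, spring-return jaw cannot reach it: fill the gap between jaw and drive with forked packing plates from the wooden rack, each set fully down astride the centre rail, until the jaw bears on the stack within its stroke (two or three plates; go by the feel of the jaw), and leave the spare plates standing in the rack. Then take the jaw's black grip and push it firmly against the stack, with some 15 N, so that the drive is pinned on the back stop. Disturb nothing else on the table, and finish while still holding the jaw shut: do not let go.

Things in the scene. Friction and masses are not known exactly. Their poses are not given: they have to be found in the camera images.
- clamp: grey-painted clamp bed fixed to the table, 124 (own x) x 297 (own y) x 10 thick. Origin: on its underside, mid-width, below the face of the fully open jaw. Own -y is the closing direction: jaw, gap, drive, back stop. Yaw varies
- rail_start (a point): point on top of the bed's centre rail, at x = 0, 22 above the bed's underside: half-round steel bar 12 wide along own y, standing 12 out of the bed. Seated plates straddle it, feet on the bed (10 above the bed's underside). Two ribs as high as the rail at x = +-45, from y = -35 on, carry the drive
- jaw (a joint): travel of the jaw from fully open (0) in the closing direction, m; its end stop is at 0.017. A spring pushes it back open (about 2 N at 0, 5 N at full stroke), so it does not stay shut on its own
- jaw_face (a point): centre of the jaw's steel face (90 wide, 12 to 52 above the bed's underside, this point at 32), which looks in the clamp's -y; moves with the jaw
- jaw_handle (a point): upright black grip on the jaw, 22 (clamp x) x 14 (clamp y); its top is 15 above this point and 98 above the bed's underside, its upper 50 mm stand free; take it from above across the 22. It stands 36 behind the jaw's face and moves with it
- stop_face (a point): centre of the front face of the steel back stop (104 wide, 12 to 56 above the bed's underside), which looks in the clamp's +y; bolted fast, but its place along the bed differs from start to start
- drive_centre (a point): hard drive, 150x102x26, label up, 0.5 kg, loose on rail and ribs (underside 22, top 48 above the bed's underside), about 1 mm in front of the back stop, 150 length along the clamp's x. Point at its middle; its face towards the jaw is 51 from it in the clamp's +y. The gap from open jaw to drive is 31 to 51
- rack: wooden rack block fixed to the table, 76 (own x) x 146 (own y) x 26 high, with four slots (54 x 15, floor 8 above the table) at own y = -51, -17, 17, 51; a plate stands in each, its width along own x. Origin at the centre of its underside. Yaw varies
- plate1_centre (a point): one of four identical forked bare-metal packing plates, 50 wide (own x) x 12 thick (own y) x 90 high, 0.1 kg, upright in the rack. This point: its centre, 45 above its foot. Lower 44 mm is full width with a 14 wide, 17 high slot open at the bottom; above it, a tab 24 wide and 8 thick with a half-round top; take it across the 24. Either way round will do
- plate2_centre (a point): a second plate like plate1, in its own slot of the rack; point at its centre, 45 above its foot
- plate3_centre (a point): a third plate like plate1, in its own slot of the rack; point at its centre, 45 above its foot
- plate4_centre (a point): a fourth plate like plate1, in its own slot of the rack; point at its centre, 45 above its foot
- tin: food tin reused for screws, 76 mm across, 58 high; loose bystander, leave it alone. Origin at the centre of its underside
- pliers: long-nose pliers lying flat, 176 long; loose bystander, leave it alone. Origin at the centre of its underside
- screwdriver: red-handled screwdriver lying flat, 200 long; loose bystander, leave it alone. Origin at the centre of its underside
- heatsink: small finned aluminium heat sink, 40x45x26; loose bystander, leave it alone. Origin at the centre of its underside

How it is judged:
On the way, in this order (a step that is already met when the one before it is completed fails the run):
1. a packing plate stands fully down astride the rail between jaw and drive, let go ((((z of plate1_centre in the frame of clamp below 0.0585 m and x of plate1_centre in the frame of clamp between -0.006 and 0.006 m and y of plate1_centre in the frame of clamp between -0.06 and 0 m and angle between plate1_centre's own z axis and vertical below 0.12 rad) and contact force between the fingers and plate1 below 0.3 N) or ((z of plate2_centre in the frame of clamp below 0.0585 m and x of plate2_centre in the frame of clamp between -0.006 and 0.006 m and y of plate2_centre in the frame of clamp between -0.06 and 0 m and angle between plate2_centre's own z axis and vertical below 0.12 rad) and contact force between the fingers and plate2 below 0.3 N) or ((z of plate3_centre in the frame of clamp below 0.0585 m and x of plate3_centre in the frame of clamp between -0.006 and 0.006 m and y of plate3_centre in the frame of clamp between -0.06 and 0 m and angle between plate3_centre's own z axis and vertical below 0.12 rad) and contact force between the fingers and plate3 below 0.3 N) or ((z of plate4_centre in the frame of clamp below 0.0585 m and x of plate4_centre in the frame of clamp between -0.006 and 0.006 m and y of plate4_centre in the frame of clamp between -0.06 and 0 m and angle between plate4_centre's own z axis and vertical below 0.12 rad) and contact force between the fingers and plate4 below 0.3 N))), for 0.2 s.
2. the jaw is pushed up against the stack ((contact force between jaw and plate1 above 3 N or contact force between jaw and plate2 above 3 N or contact force between jaw and plate3 above 3 N or contact force between jaw and plate4 above 3 N)), for 0.2 s.
At the end, for the whole second after the job is handed in: Still held by the robot: jaw presses the stack (over 5 N), drive presses the stop (over 3 N) and lies flat; every plate stands either astride the rail in the gap, feet on the bed (3.5 mm, 6 mm sideways, 0.12 rad), or in the rack; robot off plates and drive; all at rest ((contact force between jaw and plate1 above 5 N or contact force between jaw and plate2 above 5 N or contact force between jaw and plate3 above 5 N or contact force between jaw and plate4 above 5 N) and contact force between drive and stop above 3 N and contact force between any of the fingers, the arm and jaw above 4 N and ((z of plate1_centre in the frame of clamp below 0.0585 m and x of plate1_centre in the frame of clamp between -0.006 and 0.006 m and y of plate1_centre in the frame of clamp between -0.06 and 0 m and angle between plate1_centre's own z axis and vertical below 0.12 rad) or (z of plate1_centre in the frame of rack below 0.058 m and x of plate1_centre in the frame of rack between -0.01 and 0.01 m and y of plate1_centre in the frame of rack between -0.06 and 0.06 m and angle between plate1_centre's own z axis and vertical below 0.2 rad)) and ((z of plate2_centre in the frame of clamp below 0.0585 m and x of plate2_centre in the frame of clamp between -0.006 and 0.006 m and y of plate2_centre in the frame of clamp between -0.06 and 0 m and angle between plate2_centre's own z axis and vertical below 0.12 rad) or (z of plate2_centre in the frame of rack below 0.058 m and x of plate2_centre in the frame of rack between -0.01 and 0.01 m and y of plate2_centre in the frame of rack between -0.06 and 0.06 m and angle between plate2_centre's own z axis and vertical below 0.2 rad)) and ((z of plate3_centre in the frame of clamp below 0.0585 m and x of plate3_centre in the frame of clamp between -0.006 and 0.006 m and y of plate3_centre in the frame of clamp between -0.06 and 0 m and angle between plate3_centre's own z axis and vertical below 0.12 rad) or (z of plate3_centre in the frame of rack below 0.058 m and x of plate3_centre in the frame of rack between -0.01 and 0.01 m and y of plate3_centre in the frame of rack between -0.06 and 0.06 m and angle between plate3_centre's own z axis and vertical below 0.2 rad)) and ((z of plate4_centre in the frame of clamp below 0.0585 m and x of plate4_centre in the frame of clamp between -0.006 and 0.006 m and y of plate4_centre in the frame of clamp between -0.06 and 0 m and angle between plate4_centre's own z axis and vertical below 0.12 rad) or (z of plate4_centre in the frame of rack below 0.058 m and x of plate4_centre in the frame of rack between -0.01 and 0.01 m and y of plate4_centre in the frame of rack between -0.06 and 0.06 m and angle between plate4_centre's own z axis and vertical below 0.2 rad)) and contact force between each of the arm, the fingers and plate1 below 1 N and contact force between each of the arm, the fingers and plate2 below 1 N and contact force between each of the arm, the fingers and plate3 below 1 N and contact force between each of the arm, the fingers and plate4 below 1 N and contact force between each of the fingers, the arm and drive below 1 N and angle between drive_centre's own z axis and vertical below 0.06 rad and velocity of joint jaw below 0.005 m/s and linear speed of drive below 0.01 m/s); the arm keeps its last pose, push and grip.
It fails at once if a bystander is moved by more than 25 mm (distance of any of tin, pliers, screwdriver, heatsink from where it was at the start of the episode above 0.025 m).
It fails at once if the drive is lifted or tipped out of the clamp (angle between drive_centre's own z axis and vertical above 0.25 rad or z of drive_centre in the frame of clamp above 0.06 m).
It also fails if it takes over 64 s, if anything falls off the work surface, if the arm or the gripper's body presses on something with over 40 N, if the wrist force passes 120 N, or if a joint passes its speed limit or range.

### The arm

A 6-joint arm with a two-finger parallel gripper is mounted at the origin on a cart in front of the work surface, level with it; the furniture and walls round the work are solid. World frame = base frame: x ahead of the robot, y to its left, z up, the work surface at z = 0. Lengths are in m, angles in rad, forces in N, time in s.
With the tool pointing down it reaches from about 0.325 to 0.925 m from the base axis. Payload 3.1 kg.
Tool frame: the origin (TCP) lies between the finger pads; the fingertips stand 17 mm ahead of it and the grasp point (between the pads) lies 2 mm behind it (bot.finger_overhang is the distance from the TCP to the fingertips, in m); z points along the fingers, y is the direction in which the jaws open and shut (so a half turn about z gives the same grasp; the last joint's range is limited). The gripper opens to 85 mm and grips with 20 to 120 N. Pads are 22 mm wide; open, the fingers measure 114 mm over their backs; the gripper's body (76 mm by 85 mm) begins 54 mm behind the grasp point. The pads swing forward as they close: fully open they stand 13 mm farther back than shut.
Start: joints at [-1.359, 0.217, 1.613, -0, 1.311, -0.112], TCP at [0.199, -0.593, 0.248] pointing down, gripper open.
Joint ranges: [-2.75, 2.75], [-0.78, 2.1], [0.31, 2.55], [-1.13, 4.27], [0.13, 2.63], [-2.58, 2.58]. Speed limits (rad/s): [2.79, 2.79, 3.14, 3.14, 3.14, 3.14].

### API

Orientations are given as a unit quaternion [x, y, z, w].
In Python, from bench import bot gives the robot as it stands.
- The arm moves only by the tool arm_command, never from a script. Its argument "steps" is a list of rows, each an object with "offset": the shift along the tool's x, y, z in mm, a list of three; "spin": the turn about the tool's z in rad; "gripper": the opening, from 0 (shut) to 1 (fully open). A call has 1 to 12 rows; each row is the pose to reach, as a shift and turn from the pose measured when the call began, along the tool's axes at that moment; what a row does not reach only later rows make up. A row lasts 1/10 s, in which the tool goes at most 50 mm and 8.59 degrees, less where a joint would pass 70% of its speed; a pose out of reach is approached as far as the arm can. A call with a gripper value outside its range is refused whole. The fingers move at their own pace and stop on an object; "force" is the grip in N (left out, the last holds). Time passes only in rows, so rows that repeat a pose let the fingers close. It gives the time, the measured TCP pose, the force and the opening at its end, in the units of the state.
- bot.get_obs(): the state, without advancing time (a new reading comes with each control period).
- bot.camera(name): name is "scene" or "top" or "wrist"; returns the picture (480x640x3 uint8, red, green, blue); there is no depth.
- bot.camera_info(name): a dict with "camera_matrix" (3x3 intrinsics, pixels), "camera_from_world" (4x4, takes a point from world to camera coordinates); the wrist camera has in their place "tool_from_camera" (4x4, takes a point from camera to tool coordinates, whose origin is the TCP and whose axes are the flange's). Camera axes: x right, y down, z forward; pixel columns grow to the right and rows downward; lengths in m; the calibration is good to about 2 mm. A picture is of the moment at which its call begins: read the wrist's pose just before it. camera_info takes no time and is no camera call.
- bot.sign_off(): hands the job in, once; it reports no verdict.
The state is a dict: "t": time; "joint_pos": joint angles; "qvel": joint speeds; "joint_torque": joint torques, N m; "tool_pos": TCP position; "ee_rot": TCP orientation; "force": force on the tool from outside, world axes, zero at the start; "moment": the same for the moment, N m; "opening": finger opening in m.
Only numpy, scipy, OpenCV 4.12 (cv2) and the standard library are available. Lean on these libraries where they do the work, as an engineer would, in place of code of your own. Each camera call takes 0.05 s, during which the arm holds its last target. There are 200 camera calls.

## Working session

There is one attempt and no reset: what is moved stays moved. The work goes in short steps, Python scripts to look and compute and a tool call to move; the robot and the scene stay as the last step left them, time stands still between calls to the robot, and variables do not carry over. Pictures are saved under pics/ and viewed, on a budget of 10 in all, crops included, one or two more only if the job needs it, and the job is handed in when it is done.

Besides the shell and the picture viewer there is one more tool, called after "Request:" by a JSON object that holds its "api" and its "payload". arm_command: Moves the arm, as the interface text tells. Its arguments: {"type":"object","properties":{"steps":{"type":"array"},"force":{"type":"number"}},"required":["steps"]}

```bash
mkdir -p pics; ls; python3 - <<'E'
from bench import bot
import cv2,numpy as np
o=bot.get_obs();print(o)
for n in("top","scene","wrist"):
    im=bot.camera(n);cv2.imwrite(f"pics/{n}0.png",im[:,:,::-1]);i=bot.camera_info(n);print(n,{k:np.round(v,4).tolist() if not isinstance(v,str) else v for k,v in i.items()})
E
```

```text
pics
{'t': 0.0, 'joint_pos': array([-1.35921078e+00,  2.17776334e-01,  1.61494317e+00,  1.49296615e-05,
        1.31131713e+00, -1.12191264e-01]), 'qvel': array([ 0.00033299, -0.00121754, -0.00067855,  0.00075071, -0.00156781,
        0.00071536]), 'joint_torque': array([ 6.45354594e-04, -3.96836865e+01, -3.03854656e+01, -4.57252054e-05,
        9.59002093e-03,  3.99162602e-06]), 'tool_pos': array([ 0.19870745, -0.59174203,  0.24694976]), 'ee_rot': array([ 9.86924239e-01,  1.61180190e-01, -5.35007290e-05, -1.22083950e-03]), 'force': array([-0.72853827,  0.44017756,  0.31774773]), 'moment': array([-0.01220698, -0.01275045, -0.0354626 ]), 'opening': 0.08556070137992135}
top {'camera_matrix': [[498.9819, 0.0, 325.9896], [0.0, 498.9819, 239.9083], [0.0, 0.0, 1.0]], 'camera_from_world': [[-0.0091, -1.0, -0.001, -0.3497], [-0.9949, 0.0092, -0.1002, 0.4873], [0.1002, 0.0001, -0.995, 0.8873], [0.0, 0.0, 0.0, 1.0]]}
scene {'camera_matrix': [[451.3854, 0.0, 324.6667], [0.0, 451.3854, 239.6068], [0.0, 0.0, 1.0]], 'camera_from_world': [[0.473, -0.8808, 0.0227, -0.5234], [-0.4917, -0.2853, -0.8227, 0.1948], [0.7311, 0.3779, -0.568, 0.7039], [0.0, 0.0, 0.0, 1.0]]}
wrist {'camera_matrix': [[344.9847, 0.0, 325.143], [0.0, 344.9847, 242.1588], [0.0, 0.0, 1.0]], 'tool_from_camera': [[0.0008, -0.9528, -0.3035, 0.0788], [1.0, 0.0009, -0.0001, 0.0], [0.0004, -0.3035, 0.9528, -0.1249], [0.0, 0.0, 0.0, 1.0]]}
```

View pics/top0.png

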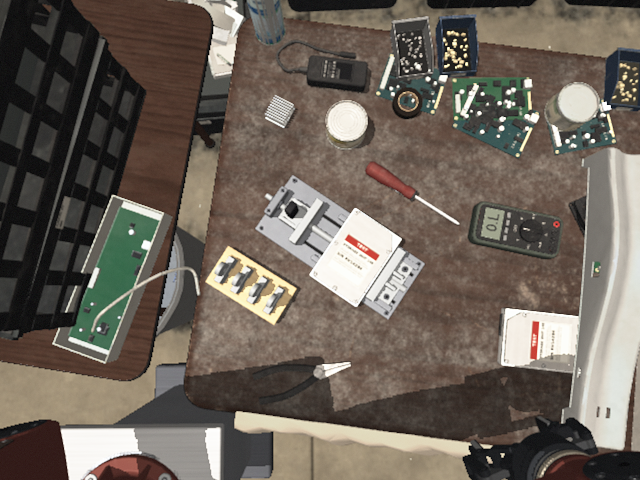

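View pics/scene0.png

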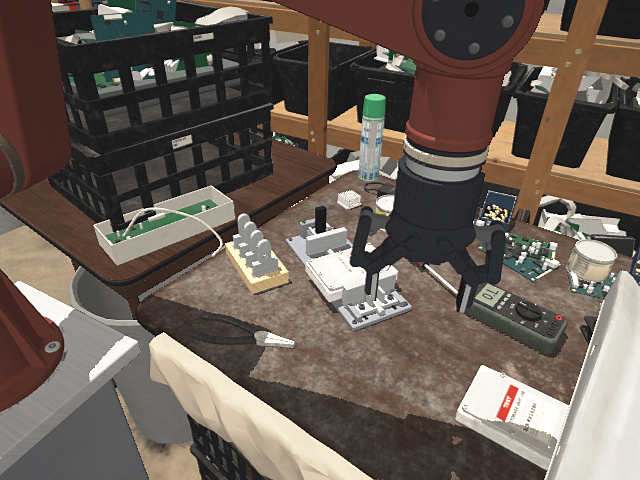

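Top view: clamp runs from the jaw end (grip near px 293,210) to the stop (390,285). The rack is at (250,285), with the pliers and other bystanders clear. I'll zoom in for corner pixels.

```bash
cat > h.py <<'E'
import numpy as np,cv2
from scipy.spatial.transform import Rotation as R
from bench import bot
def ray(n,uv,z,pose=None):
    i=bot.camera_info(n);K=np.array(i["camera_matrix"])
    if n=="wrist":
        T=np.eye(4);T[:3,:3]=R.from_quat(pose[1]).as_matrix();T[:3,3]=pose[0];W=T@np.array(i["tool_from_camera"])
    else: W=np.linalg.inv(np.array(i["camera_from_world"]))
    d=W[:3,:3]@np.linalg.solve(K,[uv[0],uv[1],1.]);c=W[:3,3]
    return c+d*(z-c[2])/d[2]
def proj(n,p,pose=None):
    i=bot.camera_info(n);K=np.array(i["camera_matrix"])
    if n=="wrist":
        T=np.eye(4);T[:3,:3]=R.from_quat(pose[1]).as_matrix();T[:3,3]=pose[0];C=np.linalg.inv(T@np.array(i["tool_from_camera"]))
    else: C=np.array(i["camera_from_world"])
    q=K@(C[:3,:3]@np.array(p)+C[:3,3]);return q[:2]/q[2]
E
python3 - <<'E'
from h import *
im=cv2.imread("pics/top0.png")
hsv=cv2.cvtColor(im,cv2.COLOR_BGR2HSV)
m=cv2.inRange(hsv,(15,60,140),(32,255,255));m[:235]=0;m[330:]=0;m[:,:195]=0;m[:,310:]=0
m=cv2.morphologyEx(m,cv2.MORPH_CLOSE,np.ones((15,15)))
c=max(cv2.findContours(m,0,2)[0],key=cv2.contourArea);r=cv2.minAreaRect(c);b=cv2.boxPoints(r);print(r,b)
P=np.array([ray("top",p,.026) for p in b]);print(P.round(3),P.mean(0),np.linalg.norm(np.diff(P,axis=0),axis=1))
cr=im[165:330,195:435];cv2.imwrite("pics/crop.png",cv2.resize(cr,None,fx=3.3,fy=3.3,interpolation=cv2.INTER_CUBIC))
E
```

```text
((250.455078125, 284.971923828125), (82.36183166503906, 43.98991394042969), 32.0053825378418) [[203.87643 281.79776]
 [227.19104 244.49442]
 [297.03372 288.1461 ]
 [273.71912 325.44943]]
[[ 0.41  -0.133  0.026]
 [ 0.477 -0.174  0.026]
 [ 0.397 -0.301  0.026]
 [ 0.331 -0.259  0.026]] [ 0.40363834 -0.2166913   0.026     ] [0.079099   0.15028263 0.07839652]
```

View pics/crop.png

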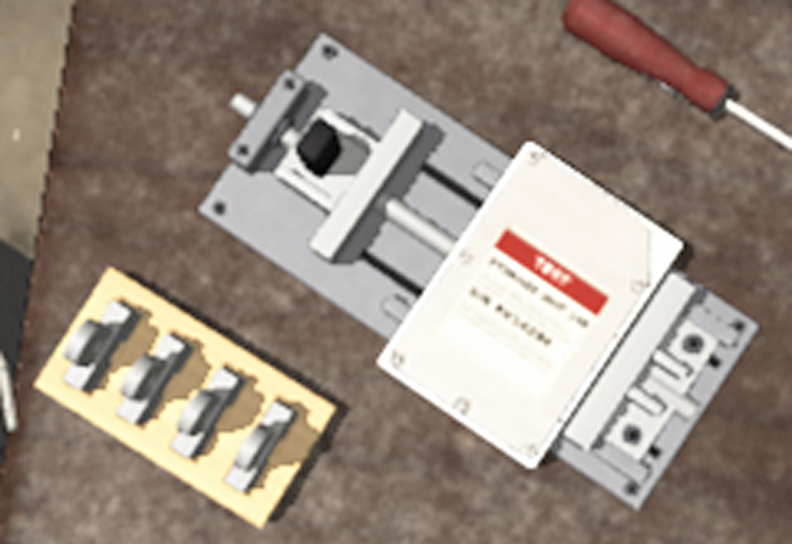

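The crop shows bed corners at (322,32), (760,325), (640,510) and (198,210), and drive corners at (529,141), (686,245), (536,469) and (378,362). The tabs stand along the rack, with the rail at the jaw mouth. I'll convert these.

```bash
python3 - <<'E'
from h import *
f=lambda L,z:np.array([ray("top",(u/3.3+195-.35,v/3.3+165-.35),z) for u,v in L])
B=f([(322,32),(760,325),(640,510),(198,210)],.010);D=f([(529,141),(686,245),(536,469),(378,362)],.048)
H=f([(325,138)],.098);J=f([(424,113),(330,254)],.052);S=f([(694,285),(592,440)],.056);T=f([(92,343),(145,377),(200,411),(258,448)],.085)
for n,a in zip("BDHJST",(B,D,H,J,S,T)):print(n,a.round(4)[:,:2].tolist())
for a in(B,D):
  print(np.linalg.norm(np.diff(a,axis=0),axis=1))
u1=B[1]-B[0]+B[2]-B[3];u2=D[1]-D[0]+D[2]-D[3];u3=D[0]-D[3]+D[1]-D[2]
yaws=[np.degrees(np.arctan2(u[1],u[0])) for u in(u1,u2,u3)];print("closing dir deg",yaws, "Bc",B.mean(0),"Dc",D.mean(0))
c=u1/np.linalg.norm(u1);d=B.mean(0)
n=np.array([-c[1],c[0],0])
for nm,a in zip("BDHJST",(B,D,H,J,S,T)):print(nm,((a-d)@c).round(4),((a-d)@n).round(4))
E
```

```text
B [[0.6101, -0.2918], [0.4408, -0.5365], [0.339, -0.4671], [0.5085, -0.2216]]
D [[0.5398, -0.4066], [0.4823, -0.4903], [0.3633, -0.4076], [0.4208, -0.3239]]
H [[0.534, -0.2992]]
J [[0.555, -0.3497], [0.4788, -0.2986]]
S [[0.46, -0.4929], [0.3784, -0.437]]
T [[0.4307, -0.1783], [0.4131, -0.2057], [0.3955, -0.234], [0.3764, -0.2637]]
[0.29757807 0.12317386 0.29835498]
[0.10163187 0.14493792 0.10160807]
closing dir deg [np.float64(-124.65020822350282), np.float64(-124.4898622639863), np.float64(-34.78902112633243)] Bc [ 0.47457005 -0.37926599  0.01      ] Dc [ 0.45154268 -0.40711846  0.048     ]
B [-0.149   0.1486  0.1494 -0.149 ] [ 0.0617  0.0616 -0.0616 -0.0617]
D [-0.0146  0.087   0.0866 -0.015 ] [ 0.0692  0.0695 -0.0754 -0.0757]
H [-0.0997] [0.0033]
J [-0.07   -0.0687] [ 0.0494 -0.0424]
S [0.1017 0.1021] [ 0.0526 -0.0463]
T [-0.1404 -0.1078 -0.0745 -0.0393] [-0.1503 -0.1493 -0.1477 -0.1465]
```

```bash
cat >> h.py <<'E'
def go(p,yaw=None):
    o=bot.get_obs();M=R.from_quat(o["ee_rot"]).as_matrix();off=M.T@(np.array(p)-o["tool_pos"])*1000
    cy=np.degrees(np.arctan2(M[1,0],M[0,0]))
    s=0 if yaw is None else -np.radians((yaw-cy+180)%360-180)
    print("t",round(o["t"],2),"yaw",cy.round(2),"pos",o["tool_pos"].round(4),"tilt",M[2].round(3),"off",off.round(1),"spin",round(float(s),3),"F",o["force"].round(1),"open",round(o["opening"],4));return off,s
E
python3 -c "
from h import *
go([.45,-.28,.25],57)"
```

```text
t 0.15 yaw 18.55 pos [ 0.1988 -0.5919  0.2472] tilt [ 0.    -0.002 -1.   ] off [ 337.4 -215.8   -2.3] spin -0.671 F [ 0.4 -0.3  0.1] open 0.0854
```

Request:
{"api": "arm_command", "payload": {"steps": [{"offset":[34,-22,0],"spin":-0.07,"gripper":1},{"offset":[68,-44,0],"spin":-0.14,"gripper":1},{"offset":[102,-65,0],"spin":-0.21,"gripper":1},{"offset":[136,-87,0],"spin":-0.28,"gripper":1},{"offset":[170,-109,0],"spin":-0.35,"gripper":1},{"offset":[204,-130,0],"spin":-0.42,"gripper":1},{"offset":[238,-152,0],"spin":-0.49,"gripper":1},{"offset":[272,-174,0],"spin":-0.56,"gripper":1},{"offset":[306,-195,0],"spin":-0.63,"gripper":1},{"offset":[337,-216,0],"spin":-0.67,"gripper":1},{"offset":[337,-216,0],"spin":-0.67,"gripper":1},{"offset":[337,-216,0],"spin":-0.67,"gripper":1}]}}

```text
t: 1.35
tool_pos: [0.4496, -0.2792, 0.2474]
ee_rot: [0.879, 0.478, -0.0, -0.001]
force: [0.2, -0.7, -0.2]
opening: 0.0854
```

```bash
python3 - <<'E'
from h import *
o=bot.get_obs();go([.45,-.28,.25],57)
im=bot.camera("wrist");cv2.imwrite("pics/w1.png",im[:,:,::-1]);np.savez("w1.npz",p=o["tool_pos"],q=o["ee_rot"])
im=bot.camera("top");cv2.imwrite("pics/top1.png",im[:,:,::-1])
E
```

```text
t 1.35 yaw 57.05 pos [ 0.4496 -0.2792  0.2474] tilt [ 0.001 -0.002 -1.   ] off [-0.4  0.7 -2.6] spin 0.001 F [ 0.2 -0.7 -0.2] open 0.0854
```

View pics/w1.png

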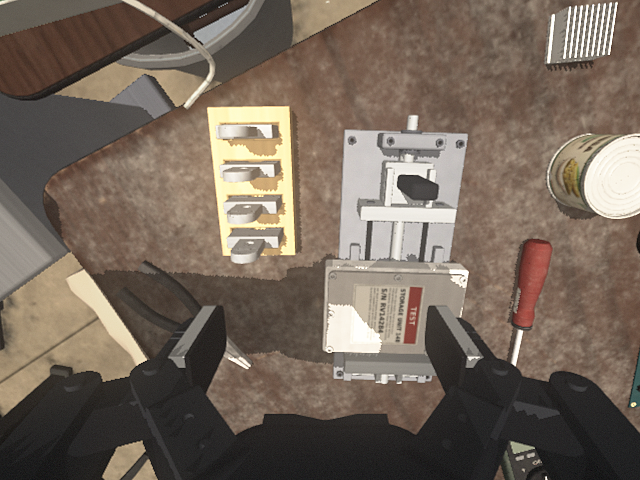

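Wrist view: rack at px (208–295, 107–256) with four tabs; clamp at (342–468, 130–380), with the rail at u≈397 between the jaw (v≈222) and the drive (v≈260). I'll crop it for edges.

```bash
python3 - <<'E'
import cv2
im=cv2.imread("pics/w1.png");cv2.imwrite("pics/w1c.png",cv2.resize(im[95:285,200:475],(800,552),interpolation=cv2.INTER_CUBIC))
E
```

```text
(no output)
```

View pics/w1c.png

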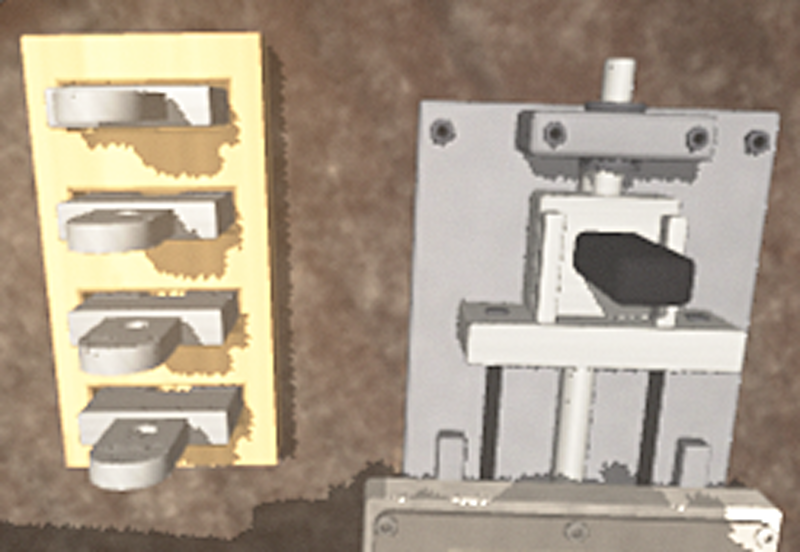

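The crop shows plate shoulders centred at about (138,107), (147,219), (154,327) and (156,429), the rail centre line from (576,371) to (571,478), the jaw front edge at v≈367, and the black grip.

```bash
python3 - <<'E'
from h import *
d=np.load("w1.npz");po=(d["p"],d["q"])
f=lambda L,z:np.array([ray("wrist",(u/2.909+200-.3,v/2.909+95-.3),z,po) for u,v in L])
a=np.radians(-124.6);c=np.array([np.cos(a),np.sin(a)]);n=np.array([-c[1],c[0]]);Bc=np.array([.47457,-.37927])
for nm,L,z in(("plates",[(138,107),(147,219),(154,327),(156,429)],.052),("rackcorn",[(21,35),(261,33),(277,465),(64,466)],.026),("rail",[(576,371),(571,478)],.019),("bed",[(420,102),(779,113),(404,478),(728,478)],.01),("jaw",[(465,366),(742,371)],.052),("drivefront",[(367,480),(783,512)],.045),("handle",[(650,268)],.098)):
    P=f(L,z)[:,:2];print(nm,P.round(4).tolist(),"along",((P-Bc)@c).round(4),"side",((P-Bc)@n).round(4))
    if nm in("plates","rail"):v=P[-1]-P[0];print(np.degrees(np.arctan2(v[1],v[0])))
    if nm=="rackcorn":print(P.mean(0))
    if nm=="bed":v=P[2]-P[0];w=P[3]-P[1];print(np.degrees(np.arctan2(v[1],v[0])),np.degrees(np.arctan2(w[1],w[0])))
E
```

```text
plates [[0.4351, -0.1752], [0.4174, -0.2037], [0.3986, -0.2326], [0.3785, -0.261]] along [-0.1455 -0.1121 -0.0776 -0.0428] side [-0.1483 -0.1468 -0.1458 -0.1463]
-123.45879213663343
rackcorn [[0.412, -0.1339], [0.4773, -0.1754], [0.3982, -0.3], [0.3323, -0.2579]] along [-0.1665 -0.1693 -0.0219 -0.0191] side [-0.1908 -0.1135 -0.1079 -0.186 ]
[ 0.40493887 -0.21679756]
rail [[0.5078, -0.3307], [0.486, -0.3658]] along [-0.0588 -0.0175] side [-0.0002  0.0017]
-121.85450608268197
bed [[0.5098, -0.2215], [0.6116, -0.2916], [0.4318, -0.3349], [0.5365, -0.4024]] along [-0.1499 -0.15   -0.0123 -0.0161] side [-0.0606  0.063  -0.0604  0.0641]
-124.5139042550425 -124.1400419477775
jaw [[0.4766, -0.2985], [0.5522, -0.3494]] along [-0.0676 -0.0687] side [-0.0441  0.0469]
drivefront [[0.4265, -0.3168], [0.5427, -0.4061]] along [-0.0241 -0.0166] side [-0.075   0.0714]
handle [[0.5356, -0.2902]] along [-0.108] side [-0.0003]
```

```bash
python3 -c "
from h import *
go([.378,-.2605,.14],57.2);go([.378,-.2605,.075],57.2)"
```

```text
t 1.45 yaw 56.9 pos [ 0.449  -0.2804  0.2475] tilt [ 0.001 -0.002 -1.   ] off [-22.1 -70.1 107.6] spin -0.005 F [0.3 0.3 0.4] open 0.0853
t 1.45 yaw 56.9 pos [ 0.449  -0.2804  0.2475] tilt [ 0.001 -0.002 -1.   ] off [-22.2 -70.  172.6] spin -0.005 F [0.3 0.3 0.4] open 0.0853
```

Request:
{"api": "arm_command", "payload": {"steps": [{"offset":[-10,-30,20],"spin":-0.01,"gripper":1},{"offset":[-20,-60,50],"spin":-0.01,"gripper":1},{"offset":[-22,-70,80],"spin":-0.01,"gripper":1},{"offset":[-22,-70,110],"spin":-0.01,"gripper":1},{"offset":[-22,-70,130],"spin":-0.01,"gripper":1},{"offset":[-22,-70,150],"spin":-0.01,"gripper":1},{"offset":[-22,-70,165],"spin":-0.01,"gripper":1},{"offset":[-22,-70,172],"spin":-0.01,"gripper":1},{"offset":[-22,-70,172],"spin":-0.01,"gripper":1}]}}

```text
t: 2.35
tool_pos: [0.3769, -0.2605, 0.0746]
ee_rot: [0.877, 0.48, -0.001, -0.002]
force: [-0.3, 0.2, -0.2]
opening: 0.0854
```

```bash
python3 -c "
from h import *
go([.378,-.2605,.075],57.2)
o=bot.get_obs();im=bot.camera('wrist');cv2.imwrite('pics/w2.png',im[:,:,::-1]);np.savez('w2.npz',p=o['tool_pos'],q=o['ee_rot'])"
```

```text
t 2.35 yaw 57.36 pos [ 0.3769 -0.2605  0.0746] tilt [ 0.001 -0.004 -1.   ] off [ 0.6  0.9 -0.4] spin 0.003 F [-0.3  0.2 -0.2] open 0.0854
```

View pics/w2.png

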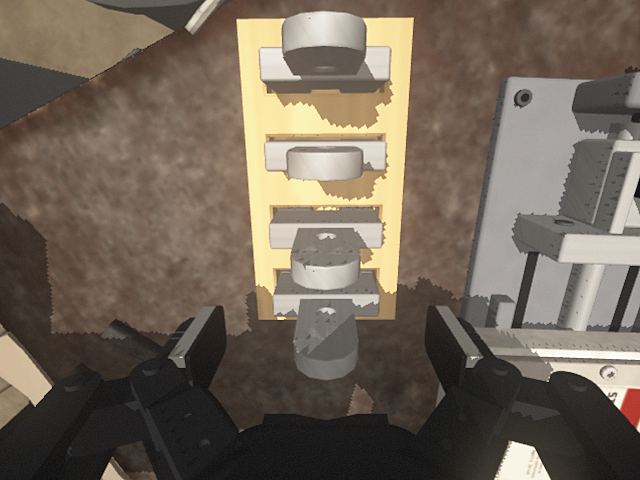

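Plate 4's tab (u≈326, v 300–375) sits centred between the open fingers. Closing, then lifting.

Request:
{"api": "arm_command", "payload": {"force": 50, "steps": [{"offset":[0,0,0],"spin":0,"gripper":0},{"offset":[0,0,0],"spin":0,"gripper":0},{"offset":[0,0,0],"spin":0,"gripper":0},{"offset":[0,0,0],"spin":0,"gripper":0},{"offset":[0,0,0],"spin":0,"gripper":0},{"offset":[0,0,0],"spin":0,"gripper":0},{"offset":[0,0,0],"spin":0,"gripper":0},{"offset":[0,0,0],"spin":0,"gripper":0}]}}

```text
t: 3.2
tool_pos: [0.378, -0.2611, 0.076]
ee_rot: [0.877, 0.48, -0.0, -0.001]
force: [-1.0, 1.7, 4.2]
opening: 0.0232
```

```bash
python3 -c "
from h import *
d=np.load('w2.npz');po=(d['p'],d['q'])
M=R.from_quat(po[1]).as_matrix()
for uv,z in(((326,301),.052),((326,251-16),.052),((326,368),.09)):
  p=ray('wrist',uv,z,po);print(p,M.T@(p-po[0]))
a=np.radians(-124.6);c=np.array([np.cos(a),np.sin(a)]);n=np.array([-c[1],c[0]])
Bc=np.array([.47457,-.37927])+n*.0008
t=Bc+c*-.0235;print(t)
go([*t,.16],55.4)"
```

```text
[ 0.37905882 -0.25917627  0.052     ] [0.00227833 0.00115964 0.02264074]
[ 0.39662095 -0.23166033  0.052     ] [0.03492111 0.00110762 0.02267847]
[ 0.37459549 -0.26631559  0.09      ] [-0.00609719  0.00109041 -0.01536895]
[ 0.48857284 -0.36038057]
t 3.2 yaw 57.39 pos [ 0.378  -0.2611  0.076 ] tilt [ 0.001 -0.002 -1.   ] off [-23.9 146.5 -84.3] spin 0.035 F [-1.   1.7  4.2] open 0.0232
```

Request:
{"api": "arm_command", "payload": {"steps": [{"offset":[0,0,-15],"spin":0,"gripper":0},{"offset":[0,0,-40],"spin":0,"gripper":0},{"offset":[0,0,-80],"spin":0,"gripper":0},{"offset":[0,5,-120],"spin":0,"gripper":0},{"offset":[-8,40,-125],"spin":0.01,"gripper":0},{"offset":[-16,75,-125],"spin":0.02,"gripper":0},{"offset":[-24,110,-125],"spin":0.035,"gripper":0},{"offset":[-24,135,-115],"spin":0.035,"gripper":0},{"offset":[-24,146,-100],"spin":0.035,"gripper":0},{"offset":[-24,146,-84],"spin":0.035,"gripper":0},{"offset":[-24,146,-84],"spin":0.035,"gripper":0}]}}

```text
t: 4.3
tool_pos: [0.4855, -0.3578, 0.1551]
ee_rot: [0.885, 0.465, -0.002, -0.005]
force: [-1.4, 1.0, -1.6]
opening: 0.0229
```

```bash
python3 -c "
from h import *
go([.4886,-.3604,.16],55.4)
o=bot.get_obs();im=bot.camera('wrist');cv2.imwrite('pics/w3.png',im[:,:,::-1]);np.savez('w3.npz',p=o['tool_pos'],q=o['ee_rot'])"
```

```text
t 4.3 yaw 55.39 pos [ 0.4855 -0.3578  0.1551] tilt [ 0.002 -0.011 -1.   ] off [-0.4  4.  -5. ] spin -0.0 F [-1.4  1.  -1.6] open 0.0229
```

View pics/w3.png

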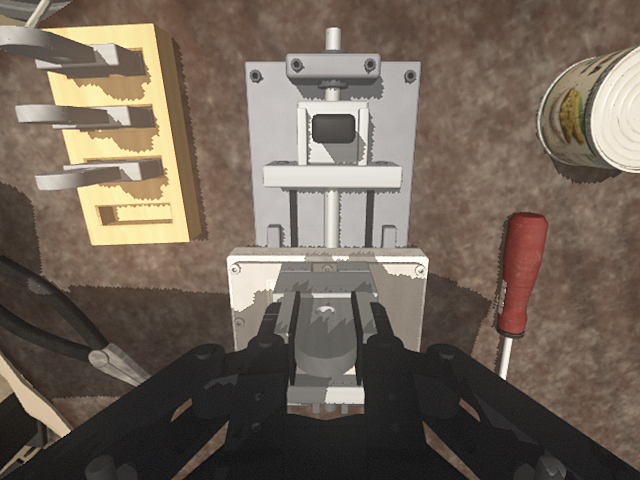

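Here the plate is held over the drive with its tab at u≈326. The rail is at u≈333 (v 190–245), the jaw front edge at v≈187, the drive's near edge at v≈250, and the rest is undisturbed. I'll compute the offset.

```bash
python3 - <<'E'
from h import *
d=np.load('w3.npz');po=(d['p'],d['q']);M=R.from_quat(po[1]).as_matrix()
g=cv2.cvtColor(cv2.imread('pics/w3.png'),6).astype(int)
for v in(200,215,230,243):print(v,g[v,318:350].tolist())
T=lambda uv,z:(M.T@(ray('wrist',uv,z,po)-po[0])*1000).round(1)
print("rail",T((333,200),.02),T((333,243),.02),"jaw",T((264,187),.052),T((401,187),.052),"bed",T((250,120),.01),T((418,120),.01),"handle",T((312,125),.098),T((355,125),.098))
print("drive",T((229,249),.048),T((428,252),.048),"drivefar",T((328,256),.048))
# held plate: shoulder 24 below TCP; tab
zt=po[0][2]
print("plate shoulder",T((288,292),zt-.024),T((369,292),zt-.024),"tab",T((295,345),zt+.005),T((357,345),zt+.005))
E
```

```text
200 [187, 187, 187, 189, 193, 173, 142, 178, 189, 197, 217, 230, 240, 239, 232, 222, 206, 197, 186, 166, 142, 122, 138, 156, 188, 185, 186, 184, 183, 184, 183, 185]
215 [193, 192, 188, 192, 194, 173, 145, 181, 188, 199, 218, 233, 239, 234, 227, 216, 203, 193, 179, 161, 132, 126, 180, 193, 189, 189, 190, 186, 188, 188, 188, 186]
230 [190, 189, 186, 190, 191, 172, 147, 181, 187, 197, 219, 231, 238, 234, 224, 210, 202, 190, 174, 158, 130, 92, 112, 157, 190, 187, 183, 184, 185, 184, 184, 186]
243 [191, 189, 192, 190, 193, 174, 146, 184, 187, 204, 219, 232, 237, 230, 221, 207, 196, 191, 169, 148, 122, 111, 164, 195, 187, 188, 188, 185, 189, 187, 187, 185]
rail [ 29.5   6.7 135.1] [ -4.9   6.9 135. ] jaw [ 44.1 -39.8 103.6] [ 44.3  50.6 102.6] bed [ 87.2 -55.  145.9] [ 87.3  69.  144.5] handle [82.1 -5.9 57.3] [82.1 15.6 57.1]
drive [ -0.7 -67.8 107.8] [ -2.3  73.7 106.3] drivefar [ -5.7   2.8 107.1]
plate shoulder [  6.2 -16.9  24.2] [ 6.5 21.5 23.8] tab [ -3.2 -11.4  -4.9] [-3.  13.6 -5.2]
```

Request:
{"api": "arm_command", "payload": {"steps": [{"offset":[0,4,0],"spin":0,"gripper":0},{"offset":[0,4,15],"spin":0,"gripper":0},{"offset":[0,4,30],"spin":0,"gripper":0},{"offset":[0,4,42],"spin":0,"gripper":0},{"offset":[0,4,50],"spin":0,"gripper":0},{"offset":[0,4,54],"spin":0,"gripper":0},{"offset":[0,4,54],"spin":0,"gripper":0},{"offset":[0,4,54],"spin":0,"gripper":0}]}}

```text
t: 5.15
tool_pos: [0.4893, -0.3604, 0.1029]
ee_rot: [0.885, 0.465, -0.001, -0.004]
force: [-0.1, -0.5, -1.7]
opening: 0.0231
```

```bash
python3 -c "
from h import *
go([.4886,-.3604,.078],55.4)"
```

```text
t 5.15 yaw 55.39 pos [ 0.4893 -0.3604  0.1029] tilt [ 0.001 -0.008 -1.   ] off [-0.4 -0.4 24.9] spin -0.0 F [-0.1 -0.5 -1.7] open 0.0231
```

Request:
{"api": "arm_command", "payload": {"steps": [{"offset":[0,-0.5,6],"spin":0,"gripper":0},{"offset":[0,-0.5,10],"spin":0,"gripper":0},{"offset":[0,-0.5,14],"spin":0,"gripper":0},{"offset":[0,-0.5,18],"spin":0,"gripper":0},{"offset":[0,-0.5,22],"spin":0,"gripper":0},{"offset":[0,-0.5,25],"spin":0,"gripper":0},{"offset":[0,-0.5,26],"spin":0,"gripper":0},{"offset":[0,-0.5,26],"spin":0,"gripper":0}]}}

```text
t: 5.95
tool_pos: [0.4886, -0.3599, 0.0782]
ee_rot: [0.885, 0.465, -0.001, -0.004]
force: [-2.3, 2.9, 6.6]
opening: 0.0232
```

Request:
{"api": "arm_command", "payload": {"steps": [{"offset":[0,0,0],"spin":0,"gripper":0.7},{"offset":[0,0,0],"spin":0,"gripper":0.7},{"offset":[0,0,0],"spin":0,"gripper":0.7},{"offset":[0,0,0],"spin":0,"gripper":0.7},{"offset":[0,0,-15],"spin":0,"gripper":0.7},{"offset":[0,0,-40],"spin":0,"gripper":0.7},{"offset":[0,0,-70],"spin":0,"gripper":0.8},{"offset":[0,0,-90],"spin":0,"gripper":0.8},{"offset":[0,0,-90],"spin":0,"gripper":0.8}]}}

```text
t: 6.85
tool_pos: [0.4917, -0.3628, 0.1736]
ee_rot: [0.885, 0.465, 0.0, 0.0]
force: [0.7, -0.1, 0.5]
opening: 0.0683
```

```bash
python3 -c "
from h import *
go([.3975,-.2322,.175],57.3);go([.3975,-.2322,.076],57.3)
o=bot.get_obs();im=bot.camera('wrist');cv2.imwrite('pics/w4.png',im[:,:,::-1]);np.savez('w4.npz',p=o['tool_pos'],q=o['ee_rot'])"
```

```text
t 6.85 yaw 55.4 pos [ 0.4917 -0.3628  0.1736] tilt [ 0.     0.001 -1.   ] off [  54.  -151.7   -1.4] spin -0.033 F [ 0.7 -0.1  0.5] open 0.0683
t 6.85 yaw 55.4 pos [ 0.4917 -0.3628  0.1736] tilt [ 0.     0.001 -1.   ] off [  54.  -151.7   97.6] spin -0.033 F [ 0.7 -0.1  0.5] open 0.0683
```

View pics/w4.png

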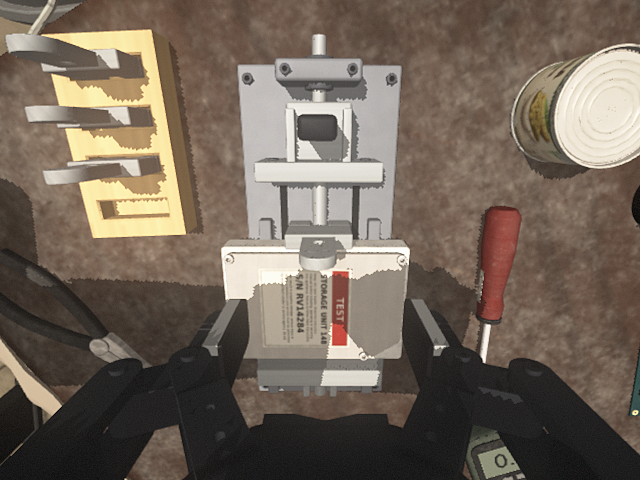

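Plate seated between jaw and drive: it spans u 286–352 and is centred on the rail at u≈319. Now plate 3.

Request:
{"api": "arm_command", "payload": {"steps": [{"offset":[15,-40,0],"spin":-0.01,"gripper":0.9},{"offset":[30,-80,0],"spin":-0.02,"gripper":0.9},{"offset":[45,-120,0],"spin":-0.033,"gripper":0.9},{"offset":[54,-150,0],"spin":-0.033,"gripper":0.9},{"offset":[54,-152,10],"spin":-0.033,"gripper":0.9},{"offset":[54,-152,35],"spin":-0.033,"gripper":0.9},{"offset":[54,-152,65],"spin":-0.033,"gripper":0.9},{"offset":[54,-152,85],"spin":-0.033,"gripper":0.9},{"offset":[54,-152,97],"spin":-0.033,"gripper":0.9},{"offset":[54,-152,97],"spin":-0.033,"gripper":0.9}]}}

```text
t: 7.9
tool_pos: [0.3942, -0.2297, 0.0721]
ee_rot: [0.878, 0.479, -0.002, -0.004]
force: [-0.8, 0.0, -0.3]
opening: 0.0772
```

Request:
{"api": "arm_command", "payload": {"force": 50, "steps": [{"offset":[0,0,0],"spin":0,"gripper":0},{"offset":[0,0,0],"spin":0,"gripper":0},{"offset":[0,0,0],"spin":0,"gripper":0},{"offset":[0,0,0],"spin":0,"gripper":0},{"offset":[0,0,0],"spin":0,"gripper":0},{"offset":[0,0,0],"spin":0,"gripper":0},{"offset":[0,0,0],"spin":0,"gripper":0},{"offset":[0,0,0],"spin":0,"gripper":0}]}}

```text
t: 8.7
tool_pos: [0.3952, -0.2305, 0.0732]
ee_rot: [0.878, 0.479, -0.001, -0.003]
force: [0.1, -0.2, 5.2]
opening: 0.023
```

```bash
python3 -c "
from h import *
a=np.radians(-124.6);c=np.array([np.cos(a),np.sin(a)]);n=np.array([-c[1],c[0]])
t=np.array([.4886,-.3602])-.017*c;print(t)
go([*t,.16],55.4)
o=bot.get_obs();im=bot.camera('wrist');cv2.imwrite('pics/w5.png',im[:,:,::-1]);np.savez('w5.npz',p=o['tool_pos'],q=o['ee_rot'])"
```

```text
[ 0.49825334 -0.34620668]
t 8.7 yaw 57.28 pos [ 0.3952 -0.2305  0.0732] tilt [ 0.001 -0.006 -1.   ] off [-41.5 148.7 -87.7] spin 0.033 F [ 0.1 -0.2  5.2] open 0.023
```

View pics/w5.png

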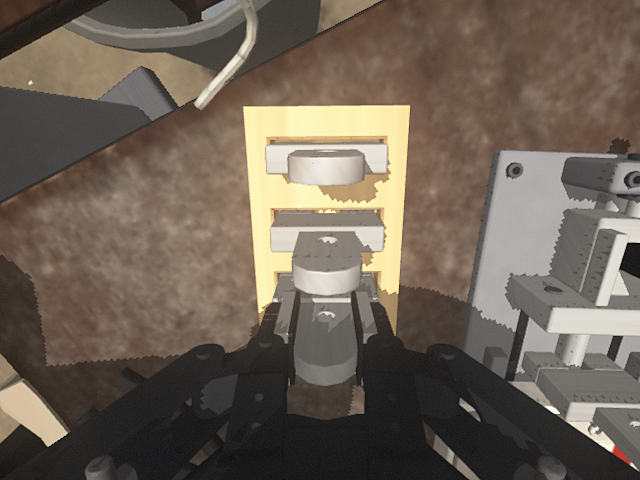

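The second plate is gripped cleanly, with the tab at u≈326 and the others standing. Lifting and carrying it over.

Request:
{"api": "arm_command", "payload": {"steps": [{"offset":[0,0,-15],"spin":0,"gripper":0},{"offset":[0,0,-40],"spin":0,"gripper":0},{"offset":[0,0,-80],"spin":0,"gripper":0},{"offset":[0,5,-120],"spin":0,"gripper":0},{"offset":[-14,40,-130],"spin":0.01,"gripper":0},{"offset":[-28,75,-130],"spin":0.02,"gripper":0},{"offset":[-41,110,-130],"spin":0.033,"gripper":0},{"offset":[-41,140,-120],"spin":0.033,"gripper":0},{"offset":[-41,149,-100],"spin":0.033,"gripper":0},{"offset":[-41,149,-80],"spin":0.033,"gripper":0},{"offset":[-41,149,-80],"spin":0.033,"gripper":0},{"offset":[-41,149,-80],"spin":0.033,"gripper":0}]}}

```text
t: 9.95
tool_pos: [0.4978, -0.345, 0.1511]
ee_rot: [0.885, 0.465, -0.002, -0.004]
force: [-0.6, 0.7, -1.0]
opening: 0.0227
```

```bash
python3 -c "
from h import *
go([.4983,-.3462,.100],55.4);go([.4983,-.3462,.0752],55.4)
o=bot.get_obs();im=bot.camera('wrist');cv2.imwrite('pics/w6.png',im[:,:,::-1]);np.savez('w6.npz',p=o['tool_pos'],q=o['ee_rot'])
g=cv2.cvtColor(im,7).astype(int)
M=R.from_quat(o['ee_rot']).as_matrix();T=lambda uv,z:(M.T@(ray('wrist',uv,z,(o['tool_pos'],o['ee_rot']))-o['tool_pos'])*1000).round(1)
for v in range(215,290,12):print(v,g[v,312:350].tolist(),T((331,v),.02))
"
```

```text
t 9.95 yaw 55.39 pos [ 0.4978 -0.345   0.1511] tilt [ 0.001 -0.009 -1.   ] off [-0.8  1.5 51. ] spin -0.0 F [-0.6  0.7 -1. ] open 0.0227
t 9.95 yaw 55.39 pos [ 0.4978 -0.345   0.1511] tilt [ 0.001 -0.009 -1.   ] off [-0.8  1.7 75.8] spin -0.0 F [-0.6  0.7 -1. ] open 0.0227
215 [165, 141, 78, 100, 116, 86, 87, 90, 94, 105, 119, 91, 93, 124, 189, 218, 190, 133, 123, 146, 131, 105, 102, 98, 101, 89, 104, 140, 146, 114, 86, 102, 119, 90, 91, 106, 128, 128] [ 18.7   5.1 131. ]
227 [185, 184, 183, 182, 184, 183, 185, 166, 142, 178, 186, 196, 217, 227, 235, 229, 223, 211, 197, 192, 174, 158, 132, 92, 128, 175, 184, 181, 183, 180, 182, 180, 178, 180, 181, 180, 180, 180] [  9.3   5.2 131. ]
239 [185, 184, 187, 185, 188, 184, 187, 167, 139, 179, 184, 196, 217, 228, 232, 226, 221, 207, 196, 191, 172, 152, 127, 88, 124, 174, 187, 184, 182, 183, 180, 182, 183, 182, 181, 180, 180, 180] [ -0.3   5.3 131. ]
251 [118, 119, 120, 117, 116, 99, 125, 157, 144, 179, 183, 196, 217, 229, 234, 227, 220, 204, 196, 186, 170, 150, 121, 92, 109, 117, 117, 118, 121, 118, 119, 117, 118, 119, 120, 118, 117, 118] [-10.2   5.3 131. ]
263 [98, 97, 98, 96, 98, 97, 96, 100, 98, 98, 97, 99, 95, 98, 98, 99, 99, 98, 96, 96, 97, 105, 109, 94, 95, 96, 92, 95, 97, 97, 98, 100, 110, 93, 94, 93, 97, 96] [-20.2   5.4 131. ]
275 [102, 100, 105, 108, 106, 106, 106, 104, 111, 105, 105, 103, 106, 106, 104, 107, 105, 104, 104, 106, 104, 107, 108, 103, 106, 103, 101, 118, 143, 149, 150, 152, 155, 153, 155, 151, 152, 152] [-30.5   5.4 131. ]
287 [101, 116, 115, 118, 115, 115, 113, 115, 114, 114, 115, 117, 115, 117, 116, 113, 115, 114, 115, 114, 114, 116, 116, 114, 116, 113, 114, 117, 114, 112, 115, 114, 113, 115, 114, 115, 114, 116] [-41.1   5.5 131. ]
```

Request:
{"api": "arm_command", "payload": {"steps": [{"offset":[-1,1.3,10],"spin":0,"gripper":0},{"offset":[-1,1.3,25],"spin":0,"gripper":0},{"offset":[-1,1.3,38],"spin":0,"gripper":0},{"offset":[-1,1.3,47],"spin":0,"gripper":0},{"offset":[-1,1.3,54],"spin":0,"gripper":0},{"offset":[-1,1.3,60],"spin":0,"gripper":0},{"offset":[-1,1.3,65],"spin":0,"gripper":0},{"offset":[-1,1.3,70],"spin":0,"gripper":0},{"offset":[-1,1.3,74],"spin":0,"gripper":0},{"offset":[-1,1.3,77],"spin":0,"gripper":0},{"offset":[-1,1.3,77],"spin":0,"gripper":0}]}}

```text
t: 11.1
tool_pos: [0.4986, -0.3468, 0.0754]
ee_rot: [0.885, 0.465, -0.001, -0.003]
force: [-1.4, 0.2, 0.1]
opening: 0.0232
```

Request:
{"api": "arm_command", "payload": {"steps": [{"offset":[0,0,2],"spin":0,"gripper":0},{"offset":[0,0,3],"spin":0,"gripper":0},{"offset":[0,0,3],"spin":0,"gripper":0}]}}

```text
t: 11.4
tool_pos: [0.4987, -0.3468, 0.0753]
ee_rot: [0.885, 0.465, -0.002, -0.004]
force: [-6.6, 5.2, 13.3]
opening: 0.0229
```

Request:
{"api": "arm_command", "payload": {"steps": [{"offset":[0,0,0],"spin":0,"gripper":0.7},{"offset":[0,0,0],"spin":0,"gripper":0.7},{"offset":[0,0,0],"spin":0,"gripper":0.7},{"offset":[0,0,0],"spin":0,"gripper":0.7},{"offset":[0,0,-15],"spin":0,"gripper":0.7},{"offset":[0,0,-40],"spin":0,"gripper":0.7},{"offset":[0,0,-75],"spin":0,"gripper":0.8},{"offset":[0,0,-100],"spin":0,"gripper":0.8},{"offset":[0,0,-100],"spin":0,"gripper":0.8},{"offset":[0,0,-100],"spin":0,"gripper":0.8}]}}

```text
t: 12.4
tool_pos: [0.4998, -0.3478, 0.1766]
ee_rot: [0.885, 0.465, -0.001, -0.003]
force: [0.3, 0.1, -0.3]
opening: 0.0681
```

```bash
python3 -c "
from h import *
go([.416,-.2035,.175],57.3);go([.416,-.2035,.076],57.3)
o=bot.get_obs();im=bot.camera('wrist');cv2.imwrite('pics/w7.png',im[:,:,::-1]);np.savez('w7.npz',p=o['tool_pos'],q=o['ee_rot'])"
```

```text
t 12.4 yaw 55.4 pos [ 0.4998 -0.3478  0.1766] tilt [ 0.001 -0.006 -1.   ] off [  71.2 -150.9    2.6] spin -0.033 F [ 0.3  0.1 -0.3] open 0.0681
t 12.4 yaw 55.4 pos [ 0.4998 -0.3478  0.1766] tilt [ 0.001 -0.006 -1.   ] off [  71.2 -150.3  101.6] spin -0.033 F [ 0.3  0.1 -0.3] open 0.0681
```

View pics/w7.png

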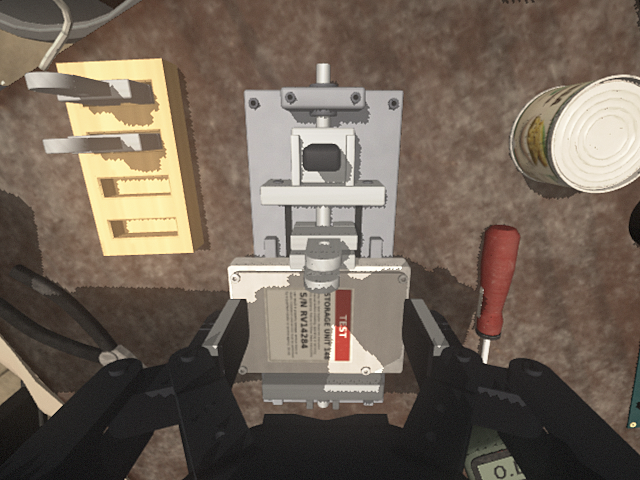

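Two plates stand astride the rail (shoulders at v≈235–250), with free room between jaw edge v≈205 and the stack. I'll measure it from a column profile.

```bash
python3 - <<'E'
from h import *
d=np.load('w7.npz');po=(d['p'],d['q']);M=R.from_quat(po[1]).as_matrix()
g=cv2.cvtColor(cv2.imread('pics/w7.png'),6).astype(int)
for u in(297,301,349):print(u,list(zip(range(178,272),g[178:272,u])).__str__().replace("np.int64",""))
T=lambda uv,z:(M.T@(ray('wrist',uv,z,po)-po[0])*1000).round(1)
for v in(204,206,222,225,228,232,236,240,248,252,256):print(v,T((300,v),.053))
E
```

```text
297 [(178, (228)), (179, (227)), (180, (225)), (181, (225)), (182, (225)), (183, (229)), (184, (225)), (185, (172)), (186, (159)), (187, (224)), (188, (228)), (189, (226)), (190, (224)), (191, (225)), (192, (225)), (193, (224)), (194, (225)), (195, (224)), (196, (221)), (197, (222)), (198, (220)), (199, (220)), (200, (220)), (201, (219)), (202, (222)), (203, (220)), (204, (179)), (205, (106)), (206, (100)), (207, (96)), (208, (131)), (209, (193)), (210, (186)), (211, (187)), (212, (186)), (213, (186)), (214, (186)), (215, (184)), (216, (188)), (217, (188)), (218, (187)), (219, (188)), (220, (188)), (221, (156)), (222, (112)), (223, (125)), (224, (123)), (225, (129)), (226, (139)), (227, (117)), (228, (120)), (229, (122)), (230, (122)), (231, (121)), (232, (123)), (233, (119)), (234, (118)), (235, (159)), (236, (224)), (237, (221)), (238, (212)), (239, (212)), (240, (216)), (241, (216)), (242, (213)), (243, (212)), (244, (205)), (245, (207)), (246, (210)), (247, (211)), (248, (217)), (249, (202)), (250, (132)), (251, (116)), (252, (112)), (253, (99)), (254, (136)), (255, (203)), (256,
[... 2416 characters left out ...]
(216)), (241, (217)), (242, (217)), (243, (212)), (244, (210)), (245, (215)), (246, (217)), (247, (223)), (248, (209)), (249, (145)), (250, (90)), (251, (92)), (252, (98)), (253, (94)), (254, (111)), (255, (183)), (256, (235)), (257, (209)), (258, (174)), (259, (221)), (260, (218)), (261, (216)), (262, (214)), (263, (209)), (264, (211)), (265, (213)), (266, (213)), (267, (214)), (268, (216)), (269, (227)), (270, (205)), (271, (94))]
204 [ 28.7 -17.7 123.7]
206 [ 27.2 -17.7 123.7]
222 [ 15.1 -18.  123.7]
225 [ 12.8 -18.  123.7]
228 [ 10.5 -18.1 123.7]
232 [  7.4 -18.1 123.7]
236 [  4.3 -18.2 123.7]
240 [  1.1 -18.3 123.7]
248 [ -5.3 -18.4 123.7]
252 [ -8.5 -18.5 123.7]
256 [-11.7 -18.5 123.7]
```

Request:
{"api": "arm_command", "payload": {"steps": [{"offset":[20,-40,0],"spin":-0.01,"gripper":0.9},{"offset":[40,-80,0],"spin":-0.02,"gripper":0.9},{"offset":[60,-120,0],"spin":-0.033,"gripper":0.9},{"offset":[71,-150,0],"spin":-0.033,"gripper":0.9},{"offset":[71,-150,10],"spin":-0.033,"gripper":0.9},{"offset":[71,-150,35],"spin":-0.033,"gripper":0.9},{"offset":[71,-150,65],"spin":-0.033,"gripper":0.9},{"offset":[71,-150,85],"spin":-0.033,"gripper":0.9},{"offset":[71,-150,99],"spin":-0.033,"gripper":0.9},{"offset":[71,-150,99],"spin":-0.033,"gripper":0.9}]}}

```text
t: 13.45
tool_pos: [0.4124, -0.2015, 0.0736]
ee_rot: [0.878, 0.479, -0.004, -0.008]
force: [0.2, -0.6, -1.0]
opening: 0.0769
```

Request:
{"api": "arm_command", "payload": {"force": 50, "steps": [{"offset":[0,0,0],"spin":0,"gripper":0},{"offset":[0,0,0],"spin":0,"gripper":0},{"offset":[0,0,0],"spin":0,"gripper":0},{"offset":[0,0,0],"spin":0,"gripper":0},{"offset":[0,0,0],"spin":0,"gripper":0},{"offset":[0,0,0],"spin":0,"gripper":0},{"offset":[0,0,0],"spin":0,"gripper":0},{"offset":[0,0,0],"spin":0,"gripper":0}]}}

```text
t: 14.25
tool_pos: [0.4133, -0.2021, 0.0746]
ee_rot: [0.878, 0.479, -0.003, -0.007]
force: [-0.4, 0.9, 5.7]
opening: 0.0228
```

```bash
python3 -c "
from h import *
go([.5084,-.333,.15],55.4)"
```

```text
t 14.25 yaw 57.27 pos [ 0.4133 -0.2021  0.0746] tilt [ 0.001 -0.015 -1.   ] off [-58.6 149.6 -77.8] spin 0.033 F [-0.4  0.9  5.7] open 0.0228
```

Request:
{"api": "arm_command", "payload": {"steps": [{"offset":[0,0,-15],"spin":0,"gripper":0},{"offset":[0,0,-40],"spin":0,"gripper":0},{"offset":[0,0,-80],"spin":0,"gripper":0},{"offset":[0,5,-120],"spin":0,"gripper":0},{"offset":[-20,40,-130],"spin":0.01,"gripper":0},{"offset":[-40,75,-130],"spin":0.02,"gripper":0},{"offset":[-58,110,-130],"spin":0.033,"gripper":0},{"offset":[-58,140,-120],"spin":0.033,"gripper":0},{"offset":[-58,150,-100],"spin":0.033,"gripper":0},{"offset":[-58,150,-78],"spin":0.033,"gripper":0},{"offset":[-58,150,-78],"spin":0.033,"gripper":0},{"offset":[-58,150,-78],"spin":0.033,"gripper":0}]}}

```text
t: 15.45
tool_pos: [0.508, -0.3317, 0.1488]
ee_rot: [0.885, 0.465, -0.004, -0.009]
force: [-0.4, -0.3, -0.8]
opening: 0.0231
```

```bash
python3 -c "
from h import *
go([.5084,-.333,.0766],55.4)
o=bot.get_obs();im=bot.camera('wrist');cv2.imwrite('pics/w8.png',im[:,:,::-1]);np.savez('w8.npz',p=o['tool_pos'],q=o['ee_rot'])
g=cv2.cvtColor(im,7).astype(int)
M=R.from_quat(o['ee_rot']).as_matrix();T=lambda uv,z:(M.T@(ray('wrist',uv,z,(o['tool_pos'],o['ee_rot']))-o['tool_pos'])*1000).round(1)
for v in (245,252,260,268,276):print(v,g[v,306:350].tolist(),T((327,v),.02))
print(g[225:345:2,288].tolist(),T((288,237),.053),T((288,300),.053))
"
```

```text
t 15.45 yaw 55.39 pos [ 0.508  -0.3317  0.1488] tilt [ 0.001 -0.019 -1.   ] off [-0.9  2.4 72.2] spin -0.0 F [-0.4 -0.3 -0.8] open 0.0231
245 [183, 182, 178, 177, 179, 179, 178, 177, 177, 175, 178, 178, 178, 171, 150, 160, 180, 187, 201, 219, 228, 229, 222, 212, 200, 194, 182, 160, 140, 115, 143, 186, 177, 179, 174, 177, 177, 174, 176, 174, 175, 172, 175, 175] [ -4.5   2.2 128.8]
252 [123, 121, 118, 123, 123, 118, 121, 123, 120, 111, 101, 90, 91, 108, 134, 169, 182, 142, 149, 231, 235, 233, 226, 211, 203, 198, 180, 136, 102, 106, 98, 129, 170, 127, 119, 121, 120, 120, 120, 120, 121, 118, 120, 120] [-10.2   2.2 128.8]
260 [115, 118, 114, 111, 103, 96, 97, 95, 97, 98, 97, 99, 97, 98, 94, 96, 97, 97, 92, 95, 97, 93, 95, 95, 94, 96, 94, 98, 98, 97, 96, 93, 96, 92, 91, 90, 100, 117, 102, 94, 91, 92, 100, 103] [-16.9   2.2 128.8]
268 [114, 118, 120, 118, 116, 108, 106, 92, 87, 96, 93, 93, 96, 94, 93, 95, 97, 98, 92, 90, 97, 95, 97, 95, 95, 95, 97, 94, 97, 94, 96, 93, 101, 114, 118, 116, 116, 117, 120, 117, 115, 119, 118, 118] [-23.6   2.2 128.8]
276 [112, 112, 115, 115, 114, 115, 114, 115, 114, 113, 114, 114, 116, 114, 116, 115, 114, 114, 115, 117, 115, 117, 114, 115, 115, 116, 113, 117, 112, 113, 114, 116, 114, 116, 112, 113, 112, 115, 114, 116, 111, 112, 114, 115] [-30.5   2.2 128.7]
[218, 219, 219, 217, 216, 218, 219, 165, 65, 69, 67, 66, 68, 62, 64, 63, 61, 59, 58, 92, 117, 117, 121, 105, 132, 107, 119, 115, 113, 118, 112, 114, 115, 100, 121, 117, 116, 121, 118, 118, 120, 119, 114, 117, 116, 118, 116, 121, 121, 123, 115, 106, 77, 66, 55, 50, 66, 67, 72, 52] [ 11.8 -24.2  96.3] [-35.  -25.6  96.3]
```

View pics/w8.png

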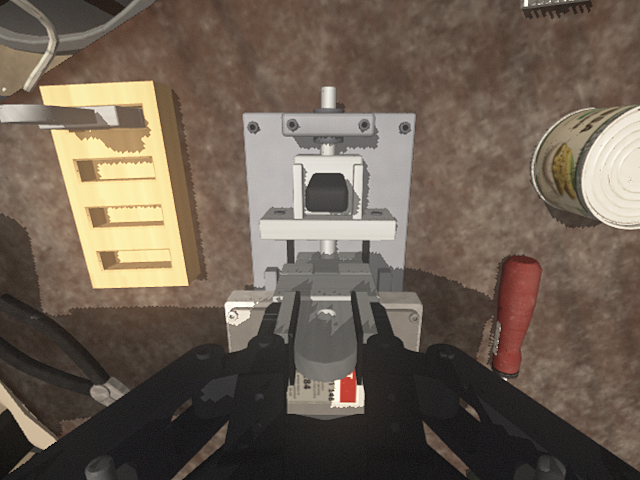

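The third plate hangs over the drive, with the jaw edge at v≈239 and rail centre at u≈327. Lateral correction is about +1 mm, and one spare plate stays in the rack. Lowering.

Request:
{"api": "arm_command", "payload": {"steps": [{"offset":[-0.5,1.2,10],"spin":0,"gripper":0},{"offset":[-0.5,1.2,25],"spin":0,"gripper":0},{"offset":[-0.5,1.2,38],"spin":0,"gripper":0},{"offset":[-0.5,1.2,47],"spin":0,"gripper":0},{"offset":[-0.5,1.2,53],"spin":0,"gripper":0},{"offset":[-0.5,1.2,58],"spin":0,"gripper":0},{"offset":[-0.5,1.2,63],"spin":0,"gripper":0},{"offset":[-0.5,1.2,67],"spin":0,"gripper":0},{"offset":[-0.5,1.2,71],"spin":0,"gripper":0},{"offset":[-0.5,1.2,73],"spin":0,"gripper":0},{"offset":[-0.5,1.2,74],"spin":0,"gripper":0}]}}

```text
t: 16.6
tool_pos: [0.5086, -0.3327, 0.0766]
ee_rot: [0.885, 0.465, -0.003, -0.007]
force: [-2.8, 1.4, 5.2]
opening: 0.023
```

Request:
{"api": "arm_command", "payload": {"steps": [{"offset":[0,0,2.5],"spin":0,"gripper":0},{"offset":[0,0,2.5],"spin":0,"gripper":0}]}}

```text
t: 16.8
tool_pos: [0.5087, -0.3328, 0.0766]
ee_rot: [0.885, 0.465, -0.004, -0.008]
force: [-4.4, 4.1, 10.7]
opening: 0.0231
```

Request:
{"api": "arm_command", "payload": {"steps": [{"offset":[0,0,-1],"spin":0,"gripper":0.7},{"offset":[0,0,-1],"spin":0,"gripper":0.7},{"offset":[0,0,-1],"spin":0,"gripper":0.7},{"offset":[0,0,-1],"spin":0,"gripper":0.7},{"offset":[0,0,-15],"spin":0,"gripper":0.7},{"offset":[0,0,-40],"spin":0,"gripper":0.7},{"offset":[0,0,-75],"spin":0,"gripper":0.7},{"offset":[20,0,-100],"spin":0,"gripper":0.7},{"offset":[20,0,-100],"spin":0,"gripper":0.7},{"offset":[20,0,-100],"spin":0,"gripper":0.7}]}}

```text
t: 17.8
tool_pos: [0.5219, -0.3176, 0.1779]
ee_rot: [0.885, 0.465, -0.003, -0.007]
force: [-0.3, 0.2, 0.2]
opening: 0.0593
```

```bash
python3 - <<'E'
from h import *
o=bot.get_obs();im=bot.camera('wrist');cv2.imwrite('pics/w9.png',im[:,:,::-1]);po=(o['tool_pos'],o['ee_rot']);np.savez('w9.npz',p=po[0],q=po[1])
M=R.from_quat(po[1]).as_matrix();T=lambda uv,z:(M.T@(ray('wrist',uv,z,po)-po[0])*1000).round(1)
hx=[]
# black grip: dark blob in upper half
m=cv2.inRange(cv2.cvtColor(im,7),0,60);m[300:]=0;m[:,:270]=0;m[:,380:]=0
n,l,s,ce=cv2.connectedComponentsWithStats(m)
for k in range(1,n):
    if s[k][4]>100:print(s[k],ce[k],T(ce[k],.098),T((s[k][0],ce[k][1]),.098),T((s[k][0]+s[k][2],ce[k][1]),.098))
d=np.load('w7.npz');M7=R.from_quat(d['q']).as_matrix();P=d['p']+M7@np.array([.0644,0,0]);P[2]=.083;print(P);go(P,55.4)
g=cv2.cvtColor(im,7).astype(int)
for u in(297,303,349):
    e=np.diff(g[150:330,u]);idx=[i for i in range(len(e)) if abs(e[i])>35];print(u,[(150+i,int(e[i]),float(T((u,150.5+i),.053)[0])) for i in idx])
# plates widths: row edges at each shoulder
r=cv2.cvtColor(im[90:330,220:430],4);cv2.imwrite('pics/w9c.png',cv2.resize(r,None,fx=2.5,fy=2.5,interpolation=2))
E
```

```text
[354 254   7  42 141] [357.45390071 274.14893617] [-8.  21.4 79.6] [-8.  19.2 79.6] [-8.  23.7 79.5]
[ 0.53632273 -0.29481674  0.083     ]
t 17.85 yaw 55.43 pos [ 0.5209 -0.3172  0.1762] tilt [ 0.    -0.018 -1.   ] off [27.2  1.7 93.2] spin 0.001 F [-1.6  0.1  0.2] open 0.0597
297 [(153, -41, 64.4), (156, 54, 62.3), (167, 43, 54.7), (176, -49, 48.4), (179, 57, 46.2), (185, -50, 41.9), (186, -67, 41.2), (187, 48, 40.5), (188, 72, 39.8), (233, -51, 5.8), (234, -36, 5.0), (235, 72, 4.2), (252, -66, -9.4), (259, 69, -15.1), (273, -84, -26.8)]
303 [(170, 45, 52.6), (175, -36, 49.1), (179, 61, 46.2), (190, -48, 38.3), (192, -45, 36.9), (197, 63, 33.2), (199, -82, 31.7), (201, 75, 30.2), (203, -62, 28.8), (204, -37, 28.0), (207, 39, 25.8), (216, -54, 19.0), (226, 59, 11.3), (227, 46, 10.5), (228, -81, 9.7), (235, 69, 4.2), (252, -70, -9.4), (259, 71, -15.1), (273, -100, -26.8)]
349 [(169, 40, 53.4), (176, -43, 48.5), (179, 46, 46.3), (186, -106, 41.3), (187, 56, 40.6), (188, 78, 39.9), (214, -66, 20.6), (220, -41, 16.1), (225, 61, 12.2), (227, -58, 10.7), (229, 41, 9.1), (234, -73, 5.2), (236, 56, 3.6), (252, -74, -9.2), (259, 62, -14.9), (273, -111, -26.5)]
```

View pics/w9c.png

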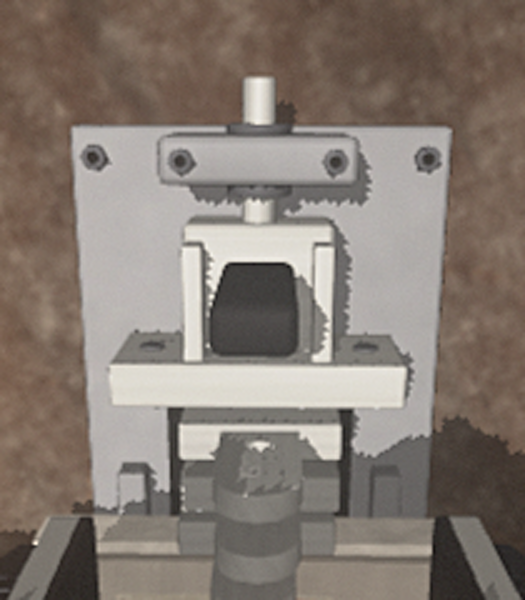

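The crop shows three plates all squarely astride between jaw and drive, equal shoulder heights, with the black grip free (top near px 322,222). I'll go onto the grip.

```bash
python3 - <<'E'
from h import *
d=np.load('w9.npz');po=(d['p'],d['q']);M=R.from_quat(po[1]).as_matrix();T=lambda uv,z:(M.T@(ray('wrist',uv,z,po)-po[0])*1000).round(1)
for u,v in((210,330),(298,330),(255,355),(255,305)):print(T((220+u/2.5,90+v/2.5),.098))
E
```

```text
[ 26.3 -12.2  80.1]
[26.4  9.3 79.7]
[19.9 -1.2 79.9]
[32.6 -1.2 79.9]
```

Request:
{"api": "arm_command", "payload": {"steps": [{"offset":[13,0,0],"spin":0,"gripper":0.9},{"offset":[27,0,0],"spin":0,"gripper":0.9},{"offset":[27,0,10],"spin":0,"gripper":0.9},{"offset":[27,0,20],"spin":0,"gripper":0.9}]}}

```text
t: 18.25
tool_pos: [0.536, -0.294, 0.1549]
ee_rot: [0.885, 0.466, -0.004, -0.008]
force: [0.2, -0.2, 0.2]
opening: 0.0773
```

```bash
python3 -c "
from h import *
go([.5363,-.2948,.083],55.4)"
```

```text
t 18.25 yaw 55.51 pos [ 0.536  -0.294   0.1549] tilt [ 0.    -0.019 -1.   ] off [-0.4  2.1 71.9] spin 0.002 F [ 0.2 -0.2  0.2] open 0.0773
```

Request:
{"api": "arm_command", "payload": {"steps": [{"offset":[0,-1.5,20],"spin":0,"gripper":0.9},{"offset":[0,-1.5,40],"spin":0,"gripper":0.9},{"offset":[0,-1.5,58],"spin":0,"gripper":0.9},{"offset":[0,-1.5,69],"spin":0,"gripper":0.9},{"offset":[0,-1.5,69],"spin":0,"gripper":0.9}]}}

```text
t: 18.75
tool_pos: [0.5316, -0.2913, 0.0828]
ee_rot: [0.885, 0.466, -0.006, -0.011]
force: [-0.0, 0.8, 1.4]
opening: 0.0767
```

Request:
{"api": "arm_command", "payload": {"force": 60, "steps": [{"offset":[0,0,0],"spin":0,"gripper":0},{"offset":[0,0,0],"spin":0,"gripper":0},{"offset":[0,0,0],"spin":0,"gripper":0},{"offset":[0,0,0],"spin":0,"gripper":0},{"offset":[0,0,0],"spin":0,"gripper":0},{"offset":[0,0,0],"spin":0,"gripper":0},{"offset":[0,0,0],"spin":0,"gripper":0},{"offset":[0,0,0],"spin":0,"gripper":0}]}}

```text
t: 19.55
tool_pos: [0.5341, -0.293, 0.0844]
ee_rot: [0.885, 0.465, -0.004, -0.008]
force: [4.7, -3.5, 0.0]
opening: 0.0211
```

Request:
{"api": "arm_command", "payload": {"steps": [{"offset":[-1,1.5,0],"spin":0,"gripper":0},{"offset":[-3,1.5,0],"spin":0,"gripper":0},{"offset":[-5,1.5,0],"spin":0,"gripper":0},{"offset":[-7,1.5,0],"spin":0,"gripper":0},{"offset":[-9,1.5,0],"spin":0,"gripper":0},{"offset":[-11,1.5,0],"spin":0,"gripper":0},{"offset":[-11,1.5,0],"spin":0,"gripper":0}]}}

```text
t: 20.25
tool_pos: [0.5285, -0.3011, 0.0844]
ee_rot: [0.885, 0.465, -0.004, -0.01]
force: [-0.9, 5.4, 3.4]
opening: 0.0213
```

```bash
cat >> h.py <<'E'
def st():
    o=bot.get_obs();M=R.from_quat(o["ee_rot"]).as_matrix()
    print("t",o["t"],"Ftool",(M.T@o["force"]).round(1),"pos",o["tool_pos"].round(4),"travel mm",(M.T@(o["tool_pos"]-np.array([.5341,-.293,.0844]))*1000).round(1),"tilt",M[2].round(3),"open",o["opening"],"yaw",np.degrees(np.arctan2(M[1,0],M[0,0])).round(2))
E
python3 -c "
from h import *
st()"
```

```text
t 20.25 Ftool [ 4.  -3.9 -3.3] pos [ 0.5285 -0.3011  0.0844] travel mm [-9.8  0.  -0. ] tilt [ 0.002 -0.02  -1.   ] open 0.021291462028119774 yaw 55.47
```

Request:
{"api": "arm_command", "payload": {"steps": [{"offset":[-1.5,0,0],"spin":0,"gripper":0},{"offset":[-2.5,0,0],"spin":0,"gripper":0},{"offset":[-3.5,0,0],"spin":0,"gripper":0},{"offset":[-4.5,0,0],"spin":0,"gripper":0},{"offset":[-4.5,0,0],"spin":0,"gripper":0}]}}

```text
t: 20.75
tool_pos: [0.5268, -0.3036, 0.0845]
ee_rot: [0.885, 0.465, -0.003, -0.01]
force: [3.1, 4.6, 0.7]
opening: 0.021
```

```bash
python3 -c "
from h import *
st()"
```

```text
t 20.75 Ftool [ 5.6 -0.1 -0.7] pos [ 0.5268 -0.3036  0.0845] travel mm [-12.9   0.   -0.1] tilt [ 0.005 -0.02  -1.   ] open 0.020995214812108687 yaw 55.45
```

Request:
{"api": "arm_command", "payload": {"steps": [{"offset":[-2,0,0],"spin":0,"gripper":0},{"offset":[-3,0,0],"spin":0,"gripper":0},{"offset":[-3.5,0,0],"spin":0,"gripper":0},{"offset":[-3.5,0,0],"spin":0,"gripper":0}]}}

```text
t: 21.15
tool_pos: [0.5258, -0.3051, 0.0845]
ee_rot: [0.885, 0.465, -0.001, -0.01]
force: [4.3, 5.6, 0.2]
opening: 0.0212
```

```bash
python3 -c "
from h import *
st()"
```

```text
t 21.15 Ftool [ 7.   0.3 -0.2] pos [ 0.5258 -0.3051  0.0845] travel mm [-14.7  -0.   -0.2] tilt [ 0.007 -0.02  -1.   ] open 0.021180681117653418 yaw 55.43
```

Request:
{"api": "arm_command", "payload": {"steps": [{"offset":[-2,0,0],"spin":0,"gripper":0},{"offset":[-3,0,0],"spin":0,"gripper":0},{"offset":[-4,0,0],"spin":0,"gripper":0},{"offset":[-4,0,0],"spin":0,"gripper":0},{"offset":[-4,0,0],"spin":0,"gripper":0}]}}

```text
t: 21.65
tool_pos: [0.5252, -0.3059, 0.0845]
ee_rot: [0.885, 0.465, 0.001, -0.011]
force: [5.9, 8.6, 0.6]
opening: 0.0211
```

```bash
python3 -c "
from h import *
st()"
```

```text
t 21.65 Ftool [10.4 -0.  -0.4] pos [ 0.5252 -0.3059  0.0845] travel mm [-15.7  -0.   -0.3] tilt [ 0.013 -0.019 -1.   ] open 0.02112039850243153 yaw 55.39
```

Request:
{"api": "arm_command", "payload": {"steps": [{"offset":[-2,0,0],"spin":0,"gripper":0},{"offset":[-4,0,0],"spin":0,"gripper":0},{"offset":[-5,0,0],"spin":0,"gripper":0},{"offset":[-5,0,0],"spin":0,"gripper":0},{"offset":[-5,0,0],"spin":0,"gripper":0}]}}

```text
t: 22.15
tool_pos: [0.5248, -0.3065, 0.0845]
ee_rot: [0.886, 0.464, 0.005, -0.013]
force: [7.3, 10.8, -0.2]
opening: 0.0212
```

```bash
python3 -c "
from h import *
st()"
```

```text
t 22.15 Ftool [13.  -0.2  0.5] pos [ 0.5248 -0.3065  0.0845] travel mm [-16.4   0.   -0.4] tilt [ 0.02  -0.018 -1.   ] open 0.02120085684280597 yaw 55.33
```

```bash
python3 - <<'E'
from h import *
o=bot.get_obs();st();im=bot.camera('wrist');cv2.imwrite('pics/w10.png',im[:,:,::-1]);po=(o['tool_pos'],o['ee_rot'])
M=R.from_quat(po[1]).as_matrix();T=lambda uv,z:(M.T@(ray('wrist',uv,z,po)-po[0])*1000).round(1)
# where the shoulders project: clamp-frame offset from grip: face at -36, plates shoulders
for y in(-15,0,15):
  print(y,[proj('wrist',po[0]+M@np.array([x/1000,y/1000,0])+[0,0,.053-po[0][2]],po).round(0).tolist() for x in(-22,-36,-48,-60,-72)])
g=cv2.cvtColor(im,7).astype(int)
for u in range(270,390,8):print(u,g[225:420:3,u].tolist())
E
```

```text
t 22.15 Ftool [13.  -0.2  0.5] pos [ 0.5248 -0.3065  0.0845] travel mm [-16.4   0.   -0.4] tilt [ 0.02  -0.018 -1.   ] open 0.02120085684280597 yaw 55.33
-15 [[296.0, 336.0], [297.0, 359.0], [297.0, 378.0], [298.0, 396.0], [298.0, 413.0]]
0 [[325.0, 336.0], [325.0, 359.0], [325.0, 378.0], [325.0, 396.0], [325.0, 413.0]]
15 [[354.0, 336.0], [353.0, 359.0], [352.0, 378.0], [352.0, 396.0], [351.0, 413.0]]
270 [178, 177, 176, 178, 176, 174, 175, 175, 176, 176, 173, 173, 173, 173, 175, 173, 174, 175, 174, 171, 169, 171, 174, 172, 168, 171, 173, 59, 52, 52, 54, 67, 51, 53, 50, 44, 43, 46, 40, 45, 59, 42, 43, 39, 37, 32, 30, 31, 35, 28, 34, 38, 35, 36, 35, 35, 33, 36, 36, 33, 32, 32, 34, 35, 36]
278 [176, 176, 177, 174, 175, 173, 173, 175, 172, 173, 175, 173, 174, 174, 172, 175, 175, 176, 174, 175, 171, 171, 170, 168, 170, 173, 48, 56, 54, 47, 54, 59, 51, 81, 108, 122, 100, 40, 43, 45, 44, 40, 38, 37, 35, 35, 29, 33, 31, 29, 33, 38, 35, 33, 37, 39, 34, 32, 34, 39, 39, 37, 36, 36, 30]
286 [174, 173, 171, 174, 171, 171, 176, 175, 173, 164, 110, 205, 204, 214, 110, 108, 196, 218, 218, 216, 214
[... 2963 characters left out ...]
, 113, 114, 188, 84, 33, 31, 39, 30, 37, 31, 27, 34, 35, 26, 35, 29, 30, 25, 28, 28, 28, 28, 27, 29, 32, 30, 26, 28, 29, 25, 26]
374 [172, 171, 170, 170, 171, 172, 172, 170, 170, 171, 128, 176, 119, 98, 97, 101, 102, 101, 102, 98, 99, 102, 97, 101, 100, 100, 43, 49, 47, 47, 44, 45, 39, 38, 30, 52, 64, 37, 27, 30, 39, 34, 29, 35, 31, 28, 26, 29, 31, 29, 28, 25, 34, 32, 28, 24, 31, 33, 27, 24, 26, 28, 30, 30, 27]
382 [171, 171, 170, 171, 170, 167, 170, 166, 166, 166, 168, 167, 166, 166, 168, 168, 168, 167, 168, 142, 100, 96, 96, 98, 97, 96, 96, 88, 49, 42, 39, 42, 36, 40, 35, 37, 37, 40, 35, 33, 41, 32, 32, 33, 31, 34, 33, 30, 33, 26, 31, 26, 30, 23, 25, 32, 27, 28, 28, 27, 24, 27, 22, 23, 25]
```

Request:
{"api": "arm_command", "payload": {"steps": [{"offset":[-2,0,0],"spin":0,"gripper":0},{"offset":[-4,0,0],"spin":0,"gripper":0},{"offset":[-6,0,0],"spin":0,"gripper":0},{"offset":[-6.5,0,0],"spin":0,"gripper":0},{"offset":[-6.5,0,0],"spin":0,"gripper":0},{"offset":[-6.5,0,0],"spin":0,"gripper":0},{"offset":[-6.5,0,0],"spin":0,"gripper":0}]}}

```text
t: 22.9
tool_pos: [0.5248, -0.3065, 0.0845]
ee_rot: [0.886, 0.464, 0.01, -0.015]
force: [12.0, 14.5, 0.3]
opening: 0.0212
```

```bash
python3 - <<'E'
from h import *
st();im=bot.camera('scene')[:,:,::-1];st()
cv2.imwrite('pics/s2.png',np.ascontiguousarray(cv2.resize(im[190:340,220:420],None,fx=3.9,fy=3.9,interpolation=2)))
E
```

```text
t 22.9 Ftool [18.8  1.6  0.3] pos [ 0.5248 -0.3065  0.0845] travel mm [-16.4   0.   -0.6] tilt [ 0.031 -0.018 -0.999] open 0.021191095243125797 yaw 55.24
t 22.95 Ftool [20.   1.1  1.1] pos [ 0.5248 -0.3065  0.0845] travel mm [-16.4   0.1  -0.6] tilt [ 0.031 -0.018 -0.999] open 0.021124792939111136 yaw 55.24
```

View pics/s2.png

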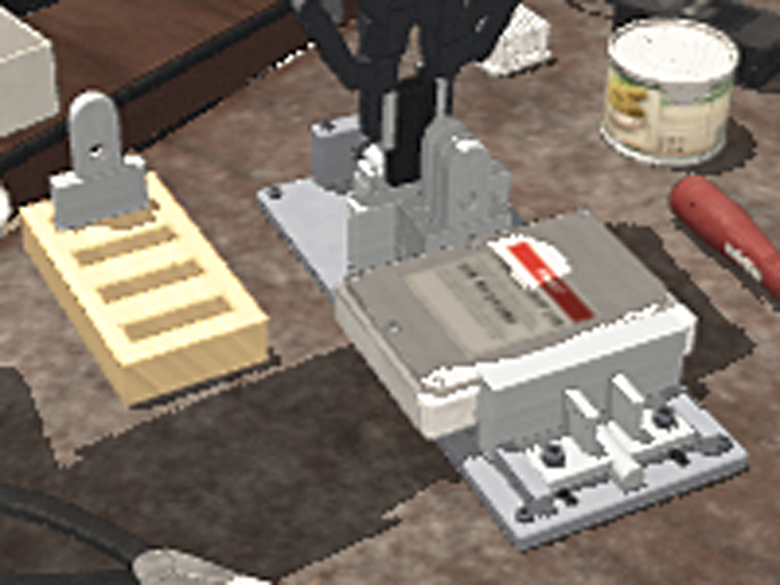

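The scene view shows the stack packed tight between jaw and drive, the drive flat against the stop, and the spare plate standing in the rack. Tin, screwdriver and heatsink look in place, and so does the visible tip of the pliers. Travel stopped hard at 16.4 mm while the force rose from 13 to 20 N, which fits three plates: a gap of 51 mm or less plus about 1 mm of slack, minus 36 mm, is at most 16 mm and so inside the 17 mm stroke. Handing in while holding.

```bash
python3 - <<'E'
from h import *
st();print(bot.sign_off())
E
```

```text
t 22.95 Ftool [20.   1.1  1.1] pos [ 0.5248 -0.3065  0.0845] travel mm [-16.4   0.1  -0.6] tilt [ 0.031 -0.018 -0.999] open 0.021124792939111136 yaw 55.24
the job is handed in; nothing more can be done
None
```

I set three plates astride the rail between jaw and drive, left the fourth in the rack, and handed in at t ≈ 23 s with the gripper still holding the jaw shut. No verdict is given at hand-in, so the result rests on my own checks.

- **Plates:** Each one met firm resistance at the expected seated height. The close-up taken before I took the grip showed all three square on the rail.
- **Push:** The last reading was about 20 N on the grip, which leaves about 15 N on the stack after the jaw spring. Over the last push the jaw did not move further while the force rose from 13 to about 20 N.
- **Final picture:** The stack looked closed up, the drive flat against the stop and the spare plate upright. Tin, screwdriver, heatsink and the visible tip of the pliers looked undisturbed.
- **Not confirmed:** I could not see the plate-to-drive or drive-to-stop contact directly. The jaw stopped at about 16.4 mm of travel, close to its 17 mm end stop. I ruled out the end stop from the given gap limit and the rise in force, not by seeing it.
- **Other points:** The gripper had tilted about 0.03 rad under load. I viewed 13 pictures, three over the budget.

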